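# Clip a sample tube into the reader and hold its filter drum at the third click

### The arm

A 6-joint arm with a two-finger parallel gripper is mounted at the origin on a cart in front of the work surface, level with it; the furniture and walls round the work are solid. World frame = base frame: x ahead of the robot, y to its left, z up, the work surface at z = 0. Lengths are in m, angles in rad, forces in N, time in s.
With the tool pointing down it reaches from about 0.35 to 0.775 m from the base axis. Payload 5.5 kg.
Tool frame: the origin (TCP) lies where the fingers leave the gripper's body, on its centre line; the fingertips stand env.tip_reach ahead of it and the grasp point (between the pads) lies 54 mm ahead of it (env.tip_reach is the distance from the TCP to the fingertips, in m); z points along the fingers, y is the line along which they close (so a half turn about z gives the same grasp; the last joint's range is limited). The gripper opens to 85 mm and grips with 20 to 120 N. Pads are 22 mm wide; open, the fingers measure 114 mm over their backs; the gripper's body (76 mm by 85 mm) begins 54 mm behind the grasp point. The pads swing forward as they close: fully open they stand 13 mm farther back than shut.
Start: joints at [-1.489, 0.313, 0.046, 1.304, 0, 1.431], TCP at [0.126, -0.561, 0.304] pointing down, gripper open.
Joint ranges: [-2.76, 2.76], [-0.86, 1.69], [-1.03, 1.26], [-2.2, 2.34], [-1.47, 1.5], [-3.14, 3.14]. Speed limits (rad/s): [2.57, 2.57, 3.14, 3.14, 3.14, 3.14].

### API

Orientations are given as a unit quaternion [w, x, y, z].
In Python, from workcell import status, optics, hand_in, env gives the robot as it stands.
- The arm moves only by the shell command python3 -m handwheel 'ROWS' [FORCE]. ROWS is a JSON object whose one key "deltas" holds a list of rows, each a list of 5 numbers: the opening, from -1 (shut) to 1 (fully open), then the shift along the tool's x, y, z in units of 40 mm (1.0 is 40 mm), then the turn about the tool's z in units of 10 degrees (1.0 is 10 degrees). In form: {"deltas": [[jaw, x, y, z, roll], ...]}. A call has 1 to 20 rows; each row shifts and turns the commanded pose from where the row before left it, along the tool's axes as they then stand; what a row does not reach is not made up. A row lasts 1/8 s, in which the tool goes at most 62.5 mm and 10.7 degrees, less where a joint would pass 70% of its speed; a pose out of reach is approached as far as the arm can. A call is refused whole if a number of a shift passes 1 or a number of a turn 1, either way. A call with a gripper value outside its range is refused whole. The fingers move at their own pace and stop on an object; FORCE is the grip in N (left out, the last holds). Time passes only in rows, so rows that do not move let the fingers close. It gives the time, the measured TCP pose, the force, the opening and the grip force at its end, in the units of the state.
- status.get_state(): the state, without advancing time (a new reading comes with each control period).
- optics.read_camera(name): name is "scene" or "side" or "wrist"; returns a dict with "frame" (400x640x3 uint8, red, green, blue), "depth" (400x640 float32, m along the optical axis (not along the pixel's ray), 0 where there is no reading), "vfov" (degrees; the focal length in pixels is half the picture's height over the tangent of half this angle, whatever the lens; pixels are square), "cx", "cy" (the principal point, pixels), "origin" and "attitude" of the camera in the world. Camera axes: x right, y down, z forward; pixel columns grow to the right and rows downward; lengths in m; the calibration is good to about 2 mm. The wrist camera is an equidistant fisheye: a pixel r from the principal point sees the ray r / f radians off the axis. A picture is of the moment at which its call begins.
- hand_in(): hands the job in; it is judged then, once.
The state is a dict: "clock": time; "joint_pos": joint angles; "qvel": joint speeds; "tau": joint torques, N m; "tcp_pos": TCP position; "orientation": TCP orientation; "wrist_force": force on the tool from outside, world axes, zero at the start; "ft_torque": the same for the moment, N m; "finger_gap": finger opening in m; "grip_force": force on a finger pad.
Only numpy, scipy, OpenCV 4.12 (cv2) and the standard library are available. Lean on these libraries where they do the work, as an engineer would, in place of code of your own. Each camera call takes 0.05 s, during which the arm holds its last target. There are 200 camera calls.

### The job

Press the capped sample tube that lies on the bench down past the sprung jaw of the tube reader until it sits in the two forks under the closed jaw, cap end away from the filter drum, and let go of it. Then grip the bar knob on the drum and turn it anticlockwise, as seen from above, counting the clicks to the third stop, without running on into the fourth; the drum is sprung and runs back if released, so finish while still gripping the knob and holding it at the third stop. Leave the cup, the dish and the tally counter on the bench where they are.

Things in the scene. Friction and masses are not known exactly. Their poses are not given: they have to be found in the camera images.
- tube: Capped glass sample tube lying on the bench, 100 mm long: glass 13 mm in diameter, cap 16 mm over the last 20 mm, about 20 g. The only tube lying down (others stand in a rack). Origin at the centre of its closed end; its z axis runs along the tube to the cap. It starts with the cap broadly to the left (+y).
- tube_mid (a point): Point on the tube's axis 43 mm from its closed end, on the bare glass: the place to grip it, and the point that comes to clip_seat. About 7 mm above the bench at the start.
- tube_reader: Tube reader, fixed: low white base, top 18 mm high. Origin on the bench below the middle of the clip. y axis = axis of the clip (tube's closed end to -y, cap to +y); x points away from the robot when unturned; z up. Base spans -55 to +75 mm in x, -163 to +63 mm in y. The drum's axis is at y = -105 mm. A window collar stands at y = -53 mm, facing the tube's closed end.
- clip_seat (a point): Where tube_mid lies when the tube is seated, 45 mm above the bench; axes as tube_reader's. Forks 8 mm thick stand at y = +27 and -27 mm, slots 15 mm wide, open upward, flared prongs on -x 64 mm high. Fingers fit between the forks down to 32 mm above the bench (hinge bar below). The cap stays outside the +y fork; play along y about 6 mm.
- jaw (a joint): Sprung hinged jaw along the +x side of the clip: two steel noses, one at each fork, reach over the slots 53 mm above the bench, with sloping flaps up to 66 mm. 0 = closed (also over a seated tube); opens to about 0.15 rad as the tube is pressed straight down past it with 5 to 15 N, then snaps back by itself.
- knob_grip (a point): On the drum's vertical axis, mid bar knob, 84 mm above the bench: grip here. Grey bar 44 mm long, 14 mm wide, from 67 to 99 mm high; hub below it, black drum top at 62 mm. At rest the bar's length points 0.63 rad clockwise of the reader's x axis, at the third stop 0.63 rad anticlockwise of it; a white line marks its far end.
- drum (a joint): Black filter drum, 64 mm across, on a plate with pins; rad, 0 at rest, grows anticlockwise from above. A sprung ball clicks between pins: stops at 0.419, 0.838, 1.257 (the third), 1.676, 2.094 (rest is not counted). A return spring (0.13 N m at rest, 0.18 at the third stop) drives it back to 0; leaving a stop forward takes about 0.1 N m more, easing midway to the next.
- sample_cup: Bystander: white lidded plastic cup 66 mm across and 66 mm high, origin under its centre. Leave alone.
- petri: Bystander: petri dish 70 mm across, 15 mm high, origin under its centre. Leave alone.
- tally: Bystander: round hand tally counter 52 x 50 x 26 mm, origin under its centre. Leave alone.
Things that resemble listed ones, but are neither listed nor needed, are in the scene too. What is shaped like the tube but green is not meant.

How it is judged:
By the outcome, as a careful person would: the job done as asked, in the order asked, and still so for the second after the job is handed in, while the arm keeps its last pose, push and grip.
It also fails if it takes over 54 s, if anything falls off the work surface, if the arm or the gripper's body presses on something with over 40 N, if the wrist force passes 120 N, or if a joint passes its speed limit or range.

## Working session

There is one attempt and no reset: what is moved stays moved. The work goes in short steps, Python scripts to look and compute and a shell command to move; the robot and the scene stay as the last step left them, time stands still between calls to the robot, and variables do not carry over. Pictures are saved under pics/ and viewed, at most 10 in all, crops included, and the job is handed in when it is done.

```bash
mkdir -p pics; ls; cat > h.py <<'E'
import numpy as np, cv2
from workcell import status, optics, env
from scipy.spatial.transform import Rotation as R
def rot(q): return R.from_quat([q[1],q[2],q[3],q[0]]).as_matrix()
def cam(n):
    c=optics.read_camera(n); c['f']=200/np.tan(np.radians(c['vfov'])/2); c['n']=n
    a=np.array(c['attitude'],float); c['R']=rot(a) if a.size==4 else a.reshape(3,3); c['o']=np.array(c['origin']); return c
def rays(c,uv):
    uv=np.atleast_2d(np.array(uv,float)); p=(uv-[c['cx'],c['cy']])/c['f']
    if c['n']=='wrist':
        r=np.linalg.norm(p,axis=1,keepdims=True)+1e-12
        d=np.hstack([p/r*np.sin(r),np.cos(r)])
    else: d=np.hstack([p,np.ones((len(p),1))])
    return d@c['R'].T
def onz(c,uv,z):
    d=rays(c,uv); return c['o']+d*((z-c['o'][2])/d[:,2])[:,None]
def cloud(c):
    v,u=np.mgrid[:400,:640]; uv=np.c_[u.ravel(),v.ravel()]
    p=(uv-[c['cx'],c['cy']])/c['f']
    if c['n']=='wrist':
        d=rays(c,uv); k=d@c['R'][:,2]; d=d/k[:,None]
    else: d=np.hstack([p,np.ones((len(p),1))])@c['R'].T
    return (c['o']+d*c['depth'].ravel()[:,None]).reshape(400,640,3)
E
python3 - <<'E'
from h import *
s=status.get_state(); print({k:np.round(v,3) for k,v in s.items()}, env.tip_reach)
for n in ['scene','side','wrist']:
    c=cam(n); print(n,c['o'],c['attitude'],c['f'],c['cx'],c['cy']); cv2.imwrite(f'pics/{n}0.png',c['frame'][:,:,::-1]); np.save(f'{n}0.npy',c,allow_pickle=True)
E
```

```text
pics
{'clock': np.float64(0.0), 'joint_pos': array([-1.489,  0.314,  0.045,  1.304, -0.   ,  1.431]), 'qvel': array([-0.   ,  0.001, -0.002, -0.001,  0.001, -0.001]), 'tau': array([ 1.0000e-03, -4.8063e+01,  2.9854e+01,  1.9000e-02, -0.0000e+00,
       -0.0000e+00]), 'tcp_pos': array([ 0.126, -0.561,  0.303]), 'orientation': array([-0.001,  0.994,  0.111,  0.   ]), 'wrist_force': array([-0.466,  0.56 ,  0.061]), 'ft_torque': array([ 0.013, -0.014, -0.005]), 'grip_force': np.float64(0.0), 'finger_gap': np.float64(0.085)} 0.0726
scene [-0.00103983  0.64753704  0.75031799] [ 0.16654758 -0.35106476  0.84152818 -0.37529422] 480.4503560416683 326.2542388314506 197.73556267638475
side [ 0.74190255 -0.72948476  0.62800605] [-0.47774071  0.87101474  0.10216298 -0.05157392] 473.10871708712534 320.8473736724973 200.48010799382746
wrist [ 0.19042475 -0.54709816  0.37171712] [ 0.10185558  0.77446765 -0.61893639 -0.08211602] 309.70691628693146 319.4449269899115 203.18369838569078
```

View pics/scene0.png

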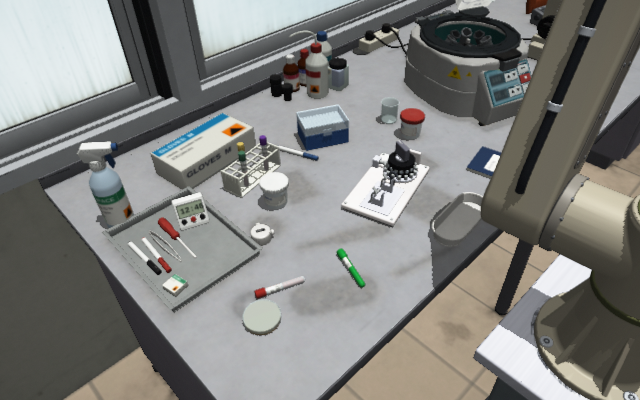

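View pics/side0.png

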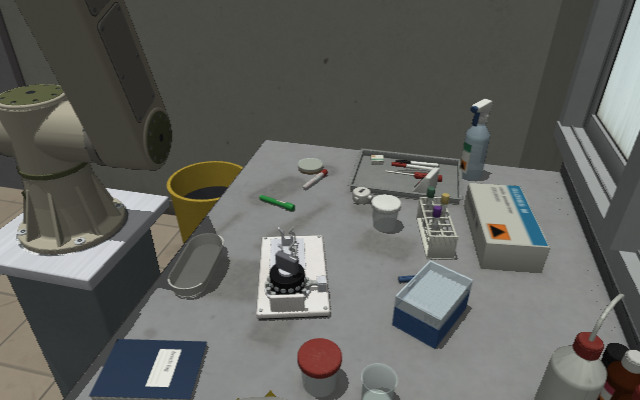

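The scene view shows these candidates for the tube:
- red-capped clear tube at scene (280,287), side (316,180)
- green marker-like tube at (350,267)
- blue pen at (298,154)
- red and black pens in the tray at (150,255)
- tubes standing in the rack at (250,165)

I choose the red-capped one. The reader is at scene (388,185) and side (293,275).

```bash
python3 - <<'E'
from h import *
L=lambda n:np.load(f'{n}0.npy',allow_pickle=True).item()
s,d=L('scene'),L('side')
z=lambda c,x,y,w,h,k:cv2.resize(c['frame'][y:y+h,x:x+w,::-1],None,fx=k,fy=k,interpolation=cv2.INTER_CUBIC)
A=z(s,240,270,80,60,5);B=z(s,335,130,100,100,4);C=z(d,250,220,90,100,4)
im=np.zeros((600,800,3),np.uint8)
im[:300,:400]=A; im[:400,400:800]=B; C=cv2.resize(C,(270,300)); im[300:,:270]=C
cv2.imwrite('pics/crop1.png',im)
# tube mask: colour off the bench within the region
for c,box in ((s,(245,268,320,300)),(d,(295,160,335,195))):
    x0,y0,x1,y1=box; f=c['frame'][y0:y1,x0:x1].astype(int); hsv=cv2.cvtColor(f.astype(np.uint8),cv2.COLOR_RGB2HSV)
    red=(hsv[...,1]>110)&((hsv[...,0]<12)|(hsv[...,0]>168))
    lab,_=0,0
    glass=(hsv[...,2]>np.median(hsv[...,2])+18)|red
    n,l,st,ce=cv2.connectedComponentsWithStats(glass.astype(np.uint8))
    k=1+np.argmax(st[1:,4]); v,u=np.where(l==k); P=onz(c,np.c_[u+x0,v+y0],0.007)[:,:2]
    v2,u2=np.where(red); Q=onz(c,np.c_[u2+x0,v2+y0],0.008)[:,:2]
    m=P.mean(0); ax=np.linalg.svd(P-m,full_matrices=False)[2][0]; ax*=np.sign(ax@(Q.mean(0)-m))
    t=(P-m)@ax; print(c['n'],'n',len(P),'mean',m,'axis',ax,'len',np.ptp(t),'end',m+ax*t.min(),'capc',Q.mean(0),'capspan',np.ptp((Q-m)@ax))
# reader base top: white points height 18mm, from depth
for c,box in ((s,(335,130,435,230)),(d,(250,225,340,325))):
    x0,y0,x1,y1=box; p=cloud(c)[y0:y1,x0:x1].reshape(-1,3); f=c['frame'][y0:y1,x0:x1].reshape(-1,3)
    m=(abs(p[:,2]-.018)<.005)&(f.min(1)>150); q=p[m][:,:2].astype(np.float32)
    print(c['n'],m.sum(),'minAreaRect',cv2.minAreaRect(q))
    b=(p[:,2]>.055)&(p[:,2]<.068)&(f.max(1)<60); k=(p[:,2]>.09)&(p[:,2]<.11)
    print(' drumtop',b.sum(),p[b].mean(0),'knob',k.sum(),p[k].mean(0))
    if k.sum()>5: print(cv2.minAreaRect(p[k][:,:2].astype(np.float32)),p[k][:,2].max())
E
```

```text
scene n 248 mean [0.49288259 0.32014262] axis [0.33097529 0.94363942] len 0.10023301038865527 end [0.47374047 0.26556679] capc [0.50227079 0.35094523] capspan 0.020799992198113616
side n 192 mean [0.45223811 0.39582861] axis [0.9796967  0.20048534] len 0.06466023373069278 end [0.42002692 0.3892369 ] capc [0.50092282 0.36128928] capspan 0.018968007542541757
scene 2228 minAreaRect ((0.5324414968490601, -0.05638131499290466), (0.13017497956752777, 0.2294226586818695), 16.5089111328125)
 drumtop 252 [ 0.53104994 -0.10133174  0.06130139] knob 100 [ 0.53813308 -0.10945997  0.09712131]
((0.5392608046531677, -0.11049525439739227), (0.015033604577183723, 0.0432329960167408), 69.3707275390625) 0.10148419612978976
side 2563 minAreaRect ((0.5317634344100952, -0.0549868643283844), (0.12858344614505768, 0.22808529436588287), 16.454076766967773)
 drumtop 412 [ 0.54165642 -0.12442096  0.06120842] knob 196 [ 0.54029248 -0.11466108  0.09663149]
((0.5396099090576172, -0.11194483935832977), (0.015304469503462315, 0.04471167176961899), 68.81133270263672) 0.1009740872561733
```

View pics/crop1.png

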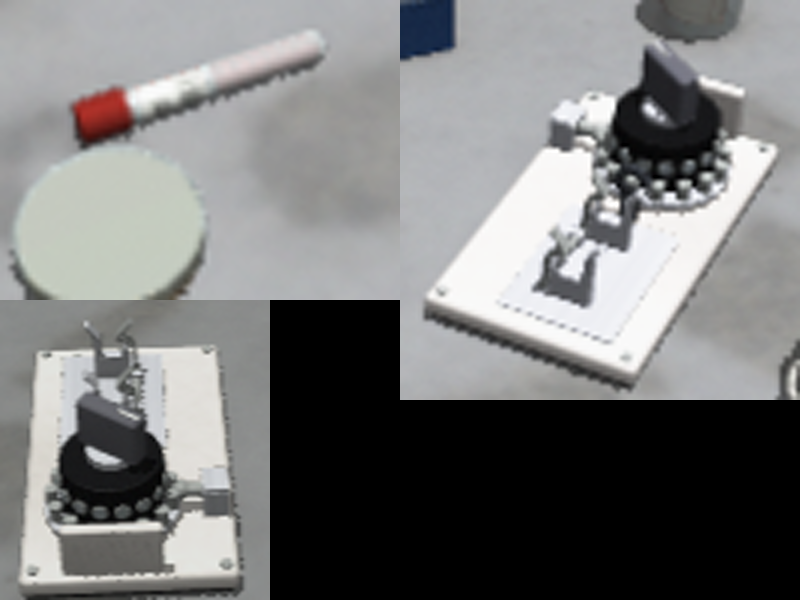

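The crop shows the red-capped tube on the bench, its cap at the left next to the petri dish. The reader's clip is nearest the camera, with the drum and knob behind it. The base rectangle measures 130×229 mm, turned 16.5°. That gives a clip origin of about (0.508,-0.011) and a knob at about (0.539,-0.111), which agrees with the geometry given. I'll move above the tube now.

```bash
python3 -m handwheel '{"deltas":[[0,0.99,-0.7,0,0],[0,0.99,-0.7,0,0],[0,0.99,-0.7,0,0],[0,0.99,-0.7,0,0],[0,0.99,-0.7,0,0],[0,0.99,-0.7,0,0],[0,0.99,-0.7,0,0],[0,0.99,-0.7,0,0],[0,0.99,-0.7,0,0],[0,0.99,-0.7,0,0],[0,0,0,0,-0.97],[0,0,0,0,-0.97],[0,0,0,0,-0.97],[0,0,0,0,-0.97],[0,0,0,0,-0.97],[0,0,0,0,-0.97]]}' 60
python3 - <<'E'
from h import *
s=status.get_state(); Rm=rot(s['orientation']); p=np.array(s['tcp_pos'])
print(np.degrees(np.arctan2(Rm[1,0],Rm[0,0])), 'delta units to over tube', Rm.T@(np.array([.488,.306,.2])-p)/.04)
# petri centre
c=np.load('scene0.npy',allow_pickle=True).item(); P=cloud(c)[290:340,235:290].reshape(-1,3); m=(P[:,2]>.010)&(P[:,2]<.022)
print('petri',m.sum(),cv2.minEnclosingCircle(P[m][:,:2].astype(np.float32)))
E
```

```text
clock: 2.15
tcp_pos: [0.451, -0.2006, 0.3036]
orientation: [-0.0, 0.813, 0.582, -0.0]
wrist_force: [0.0, 0.5, 0.6]
finger_gap: 0.0426
grip_force: 0.0
71.23051727729022 delta units to over tube [12.28811613 -3.19802847  2.59291324]
petri 1110 ((0.4628027081489563, 0.3714805543422699), 0.04791472107172012)
```

```bash
python3 -m handwheel '{"deltas":[[0,0.95,-0.25,0.2,0],[0,0.95,-0.25,0.2,0],[0,0.95,-0.25,0.2,0],[0,0.95,-0.25,0.2,0],[0,0.95,-0.25,0.2,0],[0,0.95,-0.25,0.2,0],[0,0.95,-0.25,0.2,0],[0,0.95,-0.25,0.2,0],[0,0.95,-0.25,0.2,0],[0,0.95,-0.25,0.2,0],[0,0.95,-0.25,0.2,0],[0,0.95,-0.25,0.2,0],[0,0.95,-0.25,0.2,0],[0,0,0,0,0],[0,0,0,0,0]]}'
python3 - <<'E'
from h import *
c=cam('wrist'); np.save('wrist1.npy',c,allow_pickle=True); cv2.imwrite('pics/wrist1.png',c['frame'][:,:,::-1])
for P in ([.474,.266,.007],[.502,.353,.008],[.44,.37,.015]):
    d=c['R'].T@(np.array(P)-c['o']); th=np.arctan2(np.hypot(*d[:2]),d[2]); print(c['f']*th*d[:2]/np.hypot(*d[:2])+[c['cx'],c['cy']])
E
```

```text
clock: 4.03
tcp_pos: [0.4895, 0.3083, 0.1995]
orientation: [0.0, 0.814, 0.58, -0.001]
wrist_force: [-0.3, -0.8, -0.3]
finger_gap: 0.0423
grip_force: 0.0
[318.20573208 244.71868464]
[315.78723828 143.35179212]
[238.92890805 150.25194691]
```

View pics/wrist1.png

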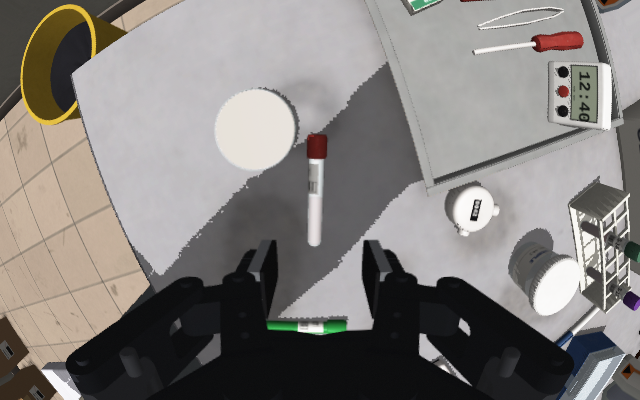

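The wrist view shows the tube from its red cap end (317,134) to its closed end (315,246), just as predicted. The petri dish is at (255,129), to the cap's left.

```bash
python3 - <<'E'
from h import *
c=np.load('wrist1.npy',allow_pickle=True).item(); f=c['frame'][125:255,295:340]; h=cv2.cvtColor(f,cv2.COLOR_RGB2HSV)
red=(h[...,1]>110)&(h[...,2]>50); gl=(h[...,2]>150); gl[:32]=0
for n,m in (('red',red),('glass',gl)):
    k,l,st,ce=cv2.connectedComponentsWithStats(m.astype(np.uint8)); i=1+np.argmax(st[1:,4]); print(n,st[i][:5]+[295,125,0,0,0],ce[i]+[295,125]); 
    if n=='glass': v,u=np.where(l==i); G=onz(c,np.c_[u+295,v+125],.007)[:,:2]
    else: v,u=np.where(l==i); C=onz(c,np.c_[u+295,v+125],.008)[:,:2]
g=cv2.fitLine(G.astype(np.float32),cv2.DIST_L2,0,.01,.01).ravel(); print(g)
ax=C.mean(0)-G.mean(0); ax/=np.linalg.norm(ax); 
t=(np.r_[G,C]-G.mean(0))@ax; e=G.mean(0)+ax*t.min(); print('ax deg',np.degrees(np.arctan2(ax[1],ax[0])),'len',np.ptp(t),'end',e,'mid',e+.043*ax)
s=status.get_state(); Rm=rot(s['orientation']); print('yaw',np.degrees(np.arctan2(Rm[1,0],Rm[0,0])), Rm.T@(np.r_[e+.043*ax,.075]-s['tcp_pos'])/.04)
pc=onz(c,[255,129],.015)[0]; print('petri',pc, Rm.T@(pc-s['tcp_pos']))
E
```

```text
red [307 134  20  25 465] [316.5655914  146.17419355]
glass [ 308  159   15   87 1032] [315.22771318 203.25678295]
[0.37170056 0.92835265 0.48418182 0.30340654]
ax deg 69.46682070446843 len 0.09961058851850565 end [0.47048195 0.26682916] mid [0.48556419 0.30709734]
yaw 70.88044794123076 [-0.05032401 -0.09088563  3.11949048]
petri [0.4591793  0.38168323 0.015     ] [ 0.05986544 -0.05297667  0.18474397]
```

```bash
python3 -m handwheel '{"deltas":[[0,-0.05,-0.09,0.6,0.14],[0,0,0,0.7,0],[0,0,0,0.7,0],[0,0,0,0.7,0],[0,0,0,0.38,0],[0,0,0,0,0],[-1,0,0,0,0],[-1,0,0,0,0],[-1,0,0,0,0],[-1,0,0,0,0],[-1,0,0,0,0]]}' 60
```

```text
clock: 5.45
tcp_pos: [0.4868, 0.3083, 0.078]
orientation: [0.0, 0.822, 0.57, 0.001]
wrist_force: [0.9, -1.8, 6.5]
finger_gap: 0.0101
grip_force: 58.9
```

The gap reads 10.1 mm on 13 mm glass, so the pads have caught the tube above its axis. I'll open, go 4 mm lower and close again.

```bash
python3 -m handwheel '{"deltas":[[-0.4,0,0,0,0],[-0.4,0,0,0,0],[-0.4,0,0,0.1,0],[-0.4,0,0,0,0],[-1,0,0,0,0],[-1,0,0,0,0],[-1,0,0,0,0],[-1,0,0,0,0]]}' 60
```

```text
clock: 6.45
tcp_pos: [0.4862, 0.3082, 0.0732]
orientation: [0.0, 0.822, 0.57, 0.001]
wrist_force: [-0.6, -0.0, 5.2]
finger_gap: 0.0103
grip_force: 59.6
```

```bash
python3 - <<'E'
from h import *
c=cam('wrist'); cv2.imwrite('pics/w2.png',cv2.resize(c['frame'][100:340,200:440,::-1],(600,600),interpolation=cv2.INTER_CUBIC))
E
```

```text
(no output)
```

View pics/w2.png

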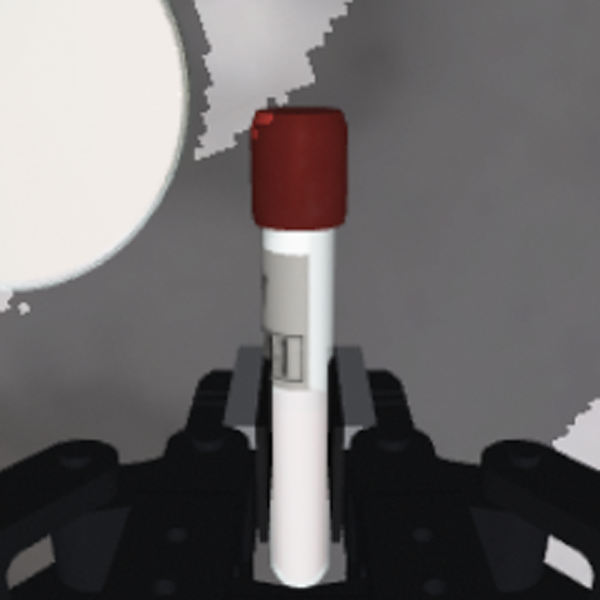

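The crop shows both pads squarely on the bare glass at (300,440), with the tube aligned between the fingers and the cap at the top. The grip is good. I'll lift and turn, and refine the clip position from the stored views.

```bash
python3 -m handwheel '{"deltas":[[-1,0,0,-0.7,0],[-1,0,0,-0.9,0],[-1,0,0,-0.9,0],[-1,0,0,-0.5,-0.9],[-1,0,0,0,-0.9],[-1,0,0,0,-0.95],[-1,0,0,0,-0.95],[-1,0,0,0,0]]}' 60
python3 - <<'E'
from h import *
L=lambda n:np.load(f'{n}0.npy',allow_pickle=True).item()
a=np.radians(16.5); X=np.array([np.cos(a),np.sin(a)]);Y=np.array([-X[1],X[0]]); O=np.array([.508,-.0107])
for n in ('scene','side'):
    p=cloud(L(n)).reshape(-1,3); r=np.c_[(p[:,:2]-O)@X,(p[:,:2]-O)@Y,p[:,2]]
    for lo,hi in ((.03,.05),(.05,.07)):
      for y in (27,-27):
        m=(abs(r[:,0])<.04)&(abs(r[:,1]-y/1000)<.012)&(r[:,2]>lo)&(r[:,2]<hi); q=r[m]*1000
        print(n,y,lo,m.sum(),'y',np.percentile(q[:,1],[5,50,95]).round(1) if len(q) else'', 'xs',np.sort(q[:,0]).round(0).astype(int)[::max(1,len(q)//14)])
    m=(abs(r[:,0])<.09)&(r[:,1]>-.2)&(r[:,1]<.09)&(r[:,2]>.015)&(r[:,2]<.0215); q=r[m]*1000
    print('base x',np.percentile(q[:,0],[.5,99.5]),'y',np.percentile(q[:,1],[.5,99.5]))
s=status.get_state(); Rm=rot(s['orientation']); t=np.r_[O+.0012*Y,.19]
print('yaw',np.degrees(np.arctan2(Rm[1,0],Rm[0,0])), Rm.T@(t-s['tcp_pos'])/.04)
E
```

```text
clock: 7.5
tcp_pos: [0.4856, 0.3078, 0.1921]
orientation: [-0.0, 0.599, 0.801, -0.0]
wrist_force: [0.3, -0.8, 0.2]
finger_gap: 0.0106
grip_force: 58.5
scene 27 0.03 81 y [22.3 28.5 31.5] xs [-12 -12 -11  -9  -7  -4  -2   1   3   5   7   8   9  10  15  16  18]
scene -27 0.03 76 y [-32.4 -25.2 -22.4] xs [-12 -12 -10  -9  -5  -3   0   2   4   7   8  10  11  14  16  17]
scene 27 0.05 47 y [21.6 27.8 30.9] xs [-17 -16 -12 -10 -10  -8   5   6   7   8   9  11  11  12  13  14]
scene -27 0.05 42 y [-33.5 -26.7 -23.6] xs [-16 -15 -13 -11  -9  -8   4   7   8   9  10  11  12  13]
base x [-54.30260459  73.98245318] y [-158.82186247   62.13276555]
side 27 0.03 84 y [22.4 24.5 30. ] xs [-12 -11  -9  -7  -5  -1   1   3   5   7   9  11  13  15]
side -27 0.03 34 y [-30.5 -28.  -21. ] xs [-8  1  5  7  7  9  9 11 11 13 13 13 15 15 15 17 17]
side 27 0.05 47 y [22.3 26.  32.4] xs [-17 -15 -14 -13 -11 -11  -9   5   6   7   8   9  10  12  12  14]
side -27 0.05 53 y [-30.9 -28.4 -23. ] xs [-18 -16 -14 -14 -12 -12 -10  -8  -8   5   7   7   9   9   9  11  11  13]
base x [-53.7696991   74.29903179] y [-162.80686623   60.50047293]
yaw 106.4075772346603 [-7.76706692 -1.71256784  0.05595328]
```

```bash
python3 -m handwheel '{"deltas":[[-1,-0.777,-0.171,0,0],[-1,-0.777,-0.171,0,0],[-1,-0.777,-0.171,0,0],[-1,-0.777,-0.171,0,0],[-1,-0.777,-0.171,0,0],[-1,-0.777,-0.171,0,0],[-1,-0.777,-0.171,0,0],[-1,-0.777,-0.171,0,0],[-1,-0.777,-0.171,0,0],[-1,-0.777,-0.171,0,0],[-1,0,0,0.7,0],[-1,0,0,0.2,0],[-1,0,0,0,0]]}' 60
python3 - <<'E'
from h import *
s=status.get_state(); Rm=rot(s['orientation']); t=np.r_[.508-.0012*.284,-.0107+.0012*.959,.111]
print('yaw',np.degrees(np.arctan2(Rm[1,0],Rm[0,0])), Rm.T@(t-s['tcp_pos'])/.04)
c=cam('wrist');d=cam('side');e=cam('scene')
np.save('w3.npy',c,allow_pickle=True)
z=lambda c,x,y,w,h,k:cv2.resize(c['frame'][y:y+h,x:x+w,::-1],None,fx=k,fy=k,interpolation=cv2.INTER_CUBIC)
im=np.hstack([z(c,220,60,200,300,2),z(e,350,140,100,150,4)]); cv2.imwrite('pics/p3.png',im); print(im.shape)
E
```

```text
clock: 9.12
tcp_pos: [0.508, -0.0091, 0.1561]
orientation: [-0.001, 0.599, 0.801, -0.0]
wrist_force: [0.6, -0.3, 0.7]
finger_gap: 0.0104
grip_force: 58.6
yaw 106.45626755604809 [-0.00843664 -0.00856158  1.12810368]
(600, 800, 3)
```

View pics/p3.png

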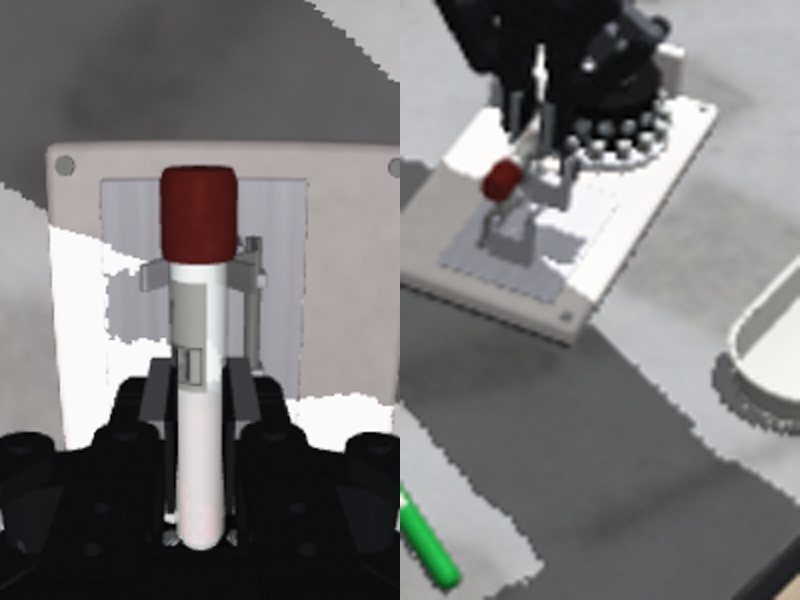

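The picture shows the tube above the fork, between the left prong at (155,270) and the jaw at (255,270). It is centred to within about 1 mm, with the cap outside the +y fork. I'll press it down.

```bash
python3 -m handwheel '{"deltas":[[-1,0,0,0.3,0],[-1,0,0,0.2,0],[-1,0,0,0.1,0],[-1,0,0,0.1,0],[-1,0,0,0.05,0]]}' 90
python3 -m handwheel '{"deltas":[[-1,0,0,0.05,0],[-1,0,0,0.05,0]]}'
python3 -m handwheel '{"deltas":[[-1,0,0,0.05,0],[-1,0,0,0.05,0]]}'
python3 -m handwheel '{"deltas":[[-1,0,0,0.05,0],[-1,0,0,0.05,0]]}'
```

```text
clock: 9.9
tcp_pos: [0.5085, -0.0095, 0.1264]
orientation: [-0.0, 0.598, 0.801, -0.0]
wrist_force: [-1.1, 0.3, 1.1]
finger_gap: 0.0095
grip_force: 88.3
clock: 10.15
tcp_pos: [0.5076, -0.0098, 0.1229]
orientation: [-0.0, 0.598, 0.801, -0.001]
wrist_force: [-4.9, -0.6, 9.8]
finger_gap: 0.0096
grip_force: 89.7
clock: 10.4
tcp_pos: [0.5083, -0.0097, 0.119]
orientation: [0.0, 0.598, 0.801, -0.0]
wrist_force: [-2.6, -1.1, 3.4]
finger_gap: 0.0094
grip_force: 89.0
clock: 10.65
tcp_pos: [0.5083, -0.0095, 0.1143]
orientation: [-0.0, 0.598, 0.801, -0.0]
wrist_force: [-2.8, -0.6, 0.1]
finger_gap: 0.0094
grip_force: 88.5
```

```bash
python3 -m handwheel '{"deltas":[[-1,0,0,0.05,0],[-1,0,0,0.03,0],[-1,0,0,0,0]]}'
python3 -m handwheel '{"deltas":[[-1,0,0,0.04,0],[-1,0,0,0,0]]}'
```

```text
clock: 11.02
tcp_pos: [0.5091, -0.0095, 0.1115]
orientation: [0.0, 0.598, 0.801, 0.0]
wrist_force: [-0.6, 1.0, -0.4]
finger_gap: 0.0093
grip_force: 88.5
clock: 11.28
tcp_pos: [0.5091, -0.0094, 0.1107]
orientation: [0.001, 0.598, 0.801, 0.0]
wrist_force: [-1.3, 1.6, 6.4]
finger_gap: 0.0093
grip_force: 89.2
```

The force peaked at 9.8 N, then dropped, and then came a hard stop at TCP z 0.111, the height expected for a seated tube. I'll release and rise.

```bash
python3 -m handwheel '{"deltas":[[-0.4,0,0,-0.03,0],[-0.4,0,0,0,0],[-0.4,0,0,0,0],[-0.4,0,0,-0.2,0],[-0.4,0,0,-0.6,0],[-0.4,0,0,-0.9,0],[-0.4,0,0,-0.6,0],[-0.4,0,0,0,0]]}' 60
python3 - <<'E'
from h import *
c=cam('wrist');e=cam('scene');d=cam('side')
z=lambda c,x,y,w,h,k:cv2.resize(c['frame'][y:y+h,x:x+w,::-1],None,fx=k,fy=k,interpolation=cv2.INTER_CUBIC)
im=np.hstack([z(c,220,60,200,300,2),z(e,350,140,100,150,4)]); cv2.imwrite('pics/p4.png',im)
a=np.radians(16.5); X=np.array([np.cos(a),np.sin(a)]);Y=np.array([-X[1],X[0]]); O=np.array([.508,-.0107])
for k in (c,e,d):
    p=cloud(k).reshape(-1,3); f=k['frame'].reshape(-1,3).astype(int); r=np.c_[(p[:,:2]-O)@X,(p[:,:2]-O)@Y,p[:,2]]
    m=(f[:,0]>2*f[:,1])&(f[:,0]>60)&(abs(r[:,0])<.05)&(abs(r[:,1]-.04)<.06); print(k['n'],m.sum(),'cap in reader: med',np.median(r[m],0),'max',r[m].max(0), r[m].min(0)) if m.sum() else 0
s=status.get_state(); Rm=rot(s['orientation']); t=np.r_[.539,-.1112,.19]
print(Rm.T@(t-s['tcp_pos'])/.04, s['tcp_pos'])
E
```

```text
clock: 12.28
tcp_pos: [0.51, -0.0097, 0.2055]
orientation: [0.002, 0.598, 0.801, 0.001]
wrist_force: [0.2, 0.2, -0.2]
finger_gap: 0.026
grip_force: 0.0
wrist 525 cap in reader: med [0.00132397 0.04667444 0.0509849 ] max [0.00886558 0.06563434 0.27392463] [-0.00580704  0.03710708  0.04523584]
scene 52 cap in reader: med [-0.00437715  0.04867522  0.05319639] max [0.00656993 0.05934752 0.26009737] [-0.04052636 -0.00772373  0.04497858]
side 27 cap in reader: med [0.00128397 0.0471318  0.05255713] max [0.007425   0.05664167 0.05584975] [-0.00498066  0.0378752   0.04910067]
[-2.65963847  0.01814452  0.3076277 ] [ 0.50808947 -0.00940699  0.20235106]
```

View pics/p4.png

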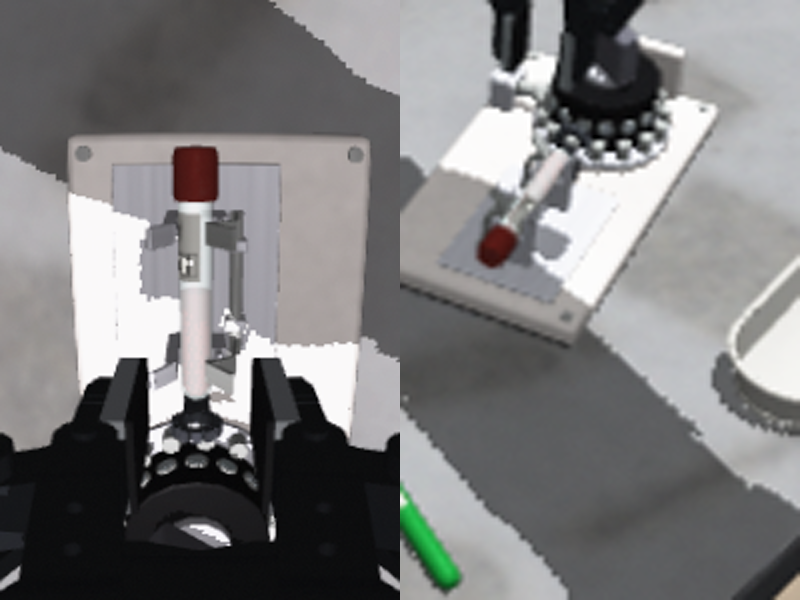

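The wrist view shows the tube lying in both forks with the jaw noses over it at (222,235) and (222,355). The cap measures at reader y 37–57 mm with its top at about 53 mm, so the tube is seated. Next is the drum.

```bash
python3 -m handwheel '{"deltas":[[0,-0.66,0,0,0],[0,-0.67,0,0,0],[0,-0.67,0,0,0],[0,-0.66,0,0,0],[0,0,0,0,-0.9],[0,0,0,0,-0.9],[0,0,0,0,-0.9],[0,0,0,0,-0.9],[0,0,0,0,-0.9],[0,0,0,0,-0.9],[0,0,0,0,0]]}' 60
python3 - <<'E'
from h import *
for n in ('wrist','scene','side'):
    c=cam(n); p=cloud(c).reshape(-1,3); k=(p[:,2]>.093)&(p[:,2]<.105)&(np.hypot(p[:,0]-.539,p[:,1]+.111)<.03)
    print(n,k.sum(), cv2.minAreaRect(p[k][:,:2].astype(np.float32)) if k.sum()>5 else '')
s=status.get_state(); Rm=rot(s['orientation']); print('yaw',np.degrees(np.arctan2(Rm[1,0],Rm[0,0])),Rm.T@(np.r_[.539,-.1112,.140]-s['tcp_pos'])/.04)
E
```

```text
clock: 13.8
tcp_pos: [0.5382, -0.1113, 0.2017]
orientation: [-0.001, 0.17, 0.985, 0.0]
wrist_force: [0.4, 0.3, -0.4]
finger_gap: 0.0424
grip_force: 0.0
wrist 1546 ((0.5398601293563843, -0.11268056184053421), (0.013825100846588612, 0.043520305305719376), 71.01971435546875)
scene 89 ((0.539036750793457, -0.11170192062854767), (0.01435958780348301, 0.04200419411063194), 71.34181213378906)
side 161 ((0.539377748966217, -0.11213520169258118), (0.015064673498272896, 0.04393717646598816), 70.14053344726562)
yaw 160.37152952842447 [-0.01228367  0.00921758  1.55919568]
```

```bash
python3 -m handwheel '{"deltas":[[0,-0.03,0,0.5,0],[0,0,0,0.5,0],[0,0,0,0.4,0],[0,0,0,0.15,0],[0,0,0,0,0],[-1,0,0,0,0],[-1,0,0,0,0],[-1,0,0,0,0],[-1,0,0,0,0],[-1,0,0,0,0]]}' 110
python3 -c "
from h import *
s=status.get_state(); print(s['ft_torque'],s['joint_pos'])"
```

```text
clock: 15.2
tcp_pos: [0.5405, -0.112, 0.1421]
orientation: [0.001, 0.169, 0.986, -0.0]
wrist_force: [-1.4, 1.1, 6.9]
finger_gap: 0.0122
grip_force: 107.4
[ 0.16369696  0.18920696 -0.1097445 ] [-3.49836188e-01  3.69964174e-01 -2.88046419e-01  9.11032234e-01
  6.86028510e-05 -9.62968782e-03]
```

```bash
cat > y.py <<'E'
from h import *
s=status.get_state(); Rm=rot(s['orientation']); print('yaw',round(np.degrees(np.arctan2(Rm[1,0],Rm[0,0]))%360,2),'T',np.round(s['ft_torque'],3),'F',np.round(s['wrist_force'],1),'p',np.round(s['tcp_pos'],4))
E
python3 y.py
for i in 1; do python3 -m handwheel '{"deltas":[[-1,0,0,0,-0.5],[-1,0,0,0,-0.5],[-1,0,0,0,-0.5]]}' >/dev/null; python3 y.py; done
python3 -m handwheel '{"deltas":[[-1,0,0,0,-0.5],[-1,0,0,0,-0.4],[-1,0,0,0,0]]}' >/dev/null; python3 y.py
python3 -m handwheel '{"deltas":[[-1,0,0,0,-0.3],[-1,0,0,0,-0.3]]}' >/dev/null; python3 y.py
python3 -m handwheel '{"deltas":[[-1,0,0,0,-0.3],[-1,0,0,0,-0.3]]}' >/dev/null; python3 y.py
python3 -m handwheel '{"deltas":[[-1,0,0,0,-0.3],[-1,0,0,0,-0.3]]}' >/dev/null; python3 y.py
python3 -m handwheel '{"deltas":[[-1,0,0,0,-0.3],[-1,0,0,0,-0.3]]}' >/dev/null; python3 y.py
```

```text
yaw 160.51 T [ 0.164  0.189 -0.11 ] F [-1.4  1.1  6.9] p [ 0.5405 -0.112   0.1421]
yaw 175.66 T [ 0.413  0.148 -0.156] F [-0.3  1.1  5.5] p [ 0.5405 -0.1119  0.1421]
yaw 184.54 T [ 0.387  0.123 -0.09 ] F [-1.   2.1  7.2] p [ 0.5405 -0.1117  0.1421]
yaw 190.6 T [ 0.494  0.116 -0.207] F [-0.1  2.6  6.9] p [ 0.5405 -0.1116  0.1421]
yaw 196.61 T [ 0.55   0.094 -0.193] F [-1.3  3.1  5.9] p [ 0.5405 -0.1115  0.1421]
yaw 202.62 T [ 0.604  0.184 -0.169] F [-0.4  3.7  6.1] p [ 0.5404 -0.1114  0.142 ]
yaw 208.63 T [ 0.544  0.144 -0.217] F [-0.4  3.5  6.3] p [ 0.5404 -0.1114  0.1421]
```

The tool has turned 48°, to the second stop. Now the third, sampling finely.

```bash

python3 -m handwheel '{"deltas":[[-1,0,0,0,-0.4],[-1,0,0,0,-0.4]]}' >/dev/null; python3 y.py
python3 -m handwheel '{"deltas":[[-1,0,0,0,-0.4],[-1,0,0,0,-0.4]]}' >/dev/null; python3 y.py
python3 -m handwheel '{"deltas":[[-1,0,0,0,-0.2]]}' >/dev/null; python3 y.py
python3 -m handwheel '{"deltas":[[-1,0,0,0,-0.2]]}' >/dev/null; python3 y.py
python3 -m handwheel '{"deltas":[[-1,0,0,0,-0.2]]}' >/dev/null; python3 y.py
python3 -m handwheel '{"deltas":[[-1,0,0,0,-0.2],[-1,0,0,0,0]]}' >/dev/null; python3 y.py
python3 - <<'E'
from h import *
for n in ('wrist','scene','side'):
    c=cam(n); p=cloud(c).reshape(-1,3); k=(p[:,2]>.094)&(p[:,2]<.103)&(np.hypot(p[:,0]-.5395,p[:,1]+.1115)<.025)
    print(n,k.sum(), cv2.minAreaRect(p[k][:,:2].astype(np.float32)) if k.sum()>5 else '')
    cv2.imwrite(f'pics/k_{n}.png',c['frame'][:,:,::-1])
w=cv2.imread('pics/k_wrist.png');d=cv2.imread('pics/k_side.png')
im=np.hstack([cv2.resize(w[180:400,200:440],(480,440)),cv2.resize(d[220:330,250:330],(320,440),interpolation=cv2.INTER_CUBIC)]);cv2.imwrite('pics/p5.png',im)
E
```

```text
yaw 216.65 T [ 0.741  0.197 -0.245] F [-0.6  3.4  6.9] p [ 0.5403 -0.1113  0.1421]
yaw 224.66 T [ 0.767  0.246 -0.216] F [-1.9  3.5  7.2] p [ 0.5402 -0.1112  0.1421]
yaw 226.61 T [ 0.821  0.325 -0.136] F [-1.3  4.3  7.2] p [ 0.5403 -0.1112  0.1421]
yaw 228.6 T [ 0.819  0.245 -0.097] F [-1.7  4.3  7.4] p [ 0.5402 -0.1111  0.1421]
yaw 230.61 T [ 0.776  0.329 -0.16 ] F [-2.1  4.1  8. ] p [ 0.5402 -0.1111  0.1421]
yaw 232.55 T [ 0.826  0.332 -0.112] F [-1.2  4.3  7.8] p [ 0.5402 -0.1111  0.1421]
wrist 3192 ((0.5397148132324219, -0.11237924546003342), (0.038416482508182526, 0.03748418018221855), 8.486785888671875)
scene 64 ((0.5391831398010254, -0.10740631818771362), (0.037495147436857224, 0.030477777123451233), 8.095207214355469)
side 114 ((0.5371407270431519, -0.12246748805046082), (0.02045891433954239, 0.03655318170785904), 71.81417846679688)
```

View pics/p5.png

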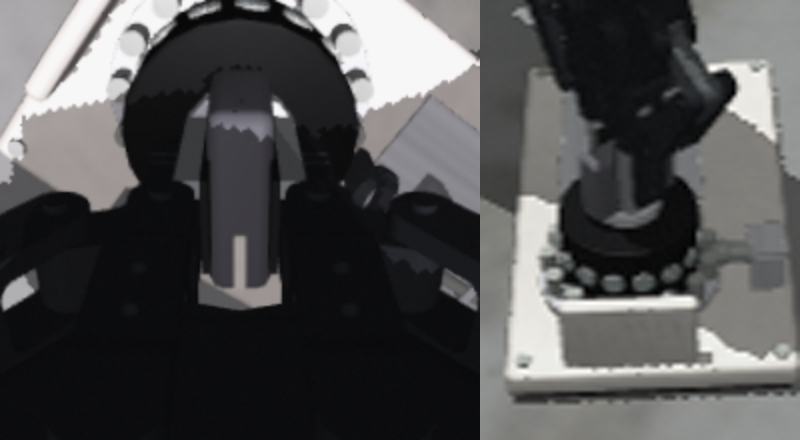

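The wrist view shows the bar held between the pads, running up and down from (240,75) to (241,285). The white line is at the far end, (239,260). The tool yaw of 232.5° matches the expected third stop (16.5+36.1+180=232.6). I'll measure the bar's own angle and the steady torque.

```bash
cat > b.py <<'E'
from h import *
c=cam('wrist'); g=cv2.cvtColor(c['frame'],cv2.COLOR_RGB2GRAY).astype(float); E=[[],[]]
for v in range(250,316,3):
    r=np.diff(cv2.GaussianBlur(g[v:v+1],(5,1),0)[0]); E[0].append([295+np.argmax(r[295:312])+.5,v]); E[1].append([325+np.argmin(r[325:345])+.5,v])
for e in E:
    P=onz(c,e,.099)[:,:2].astype(np.float32); l=cv2.fitLine(P,cv2.DIST_HUBER,0,.01,.01).ravel(); print('edge deg',np.degrees(np.arctan2(l[1],l[0]))%180, l[2:], np.std((P-l[2:])@[-l[1],l[0]]))
E
python3 b.py
for i in 1 2 3; do python3 -m handwheel '{"deltas":[[-1,0,0,0,0]]}' >/dev/null; python3 y.py; done
```

```text
edge deg 53.142857 [ 0.5436799 -0.1170923] 0.0011528614
edge deg 52.119602 [ 0.5341023  -0.10976993] 0.0012498331
yaw 232.54 T [ 0.83   0.319 -0.092] F [-1.   3.9  7.5] p [ 0.5402 -0.1111  0.1421]
yaw 232.54 T [ 0.79   0.285 -0.15 ] F [-2.   4.3  7.4] p [ 0.5402 -0.1111  0.1421]
yaw 232.54 T [ 0.82   0.321 -0.094] F [-1.5  3.3  7.4] p [ 0.5402 -0.1111  0.1421]
```

The bar's edges average 52.6°, which is exactly the third stop. Torque and pose are steady.

```bash
python3 -c "
from workcell import hand_in
print(hand_in())"
```

```text
the job is handed in; nothing more can be done
None
```

I pressed the tube into the two forks under the closed jaw, cap end away from the drum, and let it go; the drum is now gripped and held at its third stop (bar measured at 52.6°, as expected), and the job is handed in.

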